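# Draw the filter sliders and sort them by hand

## Robot

A 6-joint arm with a two-finger parallel gripper is mounted at the origin on the work surface. World frame = base frame: x ahead of the robot, y to its left, z up, the work surface at z = 0. Lengths are in m, angles in rad, forces in N, time in s.
With the tool pointing down it reaches from about 0.425 to 0.925 m from the base axis. Payload 12.5 kg.
Tool frame: the origin (TCP) lies at the very end of the fingers, on their centre line; the grasp point (between the pads) lies 19 mm behind it; x points along the fingers, y is the direction in which the jaws open and shut, and the axes are right-handed (so a half turn about x gives the same grasp; the last joint's range is limited). The gripper opens to 85 mm and grips with 20 to 120 N. Pads are 22 mm wide; open, the fingers measure 114 mm over their backs; the gripper's body (76 mm by 85 mm) begins 54 mm behind the grasp point. The pads swing forward as they close: fully open they stand 13 mm farther back than shut.
Start: joints at [-1.346, 0.491, 1.559, -0, 1.092, -0.106], TCP at [0.203, -0.591, 0.21] pointing down, gripper open.
Joint ranges: [-3.1, 3.1], [-0.84, 2.19], [0.05, 2.79], [-1.13, 4.28], [0.06, 2.93], [-2.69, 2.69]. Speed limits (rad/s): [2.22, 2.22, 2.79, 3.14, 3.14, 3.14].

## Interface

Orientations are given as a unit quaternion [x, y, z, w].
In Python, from workcell import env, viewer gives the robot as it stands.
- The arm moves only by the tool move_arm, never from a script. Its arguments are lists of equal length, an entry for each row: "travel": the shift along the world's x, y, z in m, a list of three; "turn": the turn about the world's z in rad. In form: {"travel": [[dx, dy, dz], ...], "turn": [turn, ...]}. A call has 1 to 8 rows; each row is the pose to reach, as a shift and turn from the pose commanded when the call began; what a row does not reach only later rows make up. A row lasts 1/10 s, in which the tool goes at most 50 mm and 8.59 degrees, less where a joint would pass 70% of its speed; a pose out of reach is approached as far as the arm can. A call with a gripper value outside its range is refused whole. "claw" is the closure in counts, from 0 (fully open) to 255 (shut), set as the call begins (left out, the last holds). The fingers move at their own pace and stop on an object; "squeeze" is the grip in N (left out, the last holds). Time passes only in rows, so rows that repeat a pose let the fingers close. It gives the time, the measured TCP pose, the force and the opening at its end, in the units of the state.
- env.sense(): the state, without advancing time (a new reading comes with each control period).
- viewer.grab_frame(name): name is "scene" or "side" or "wrist"; returns (picture, depth): 400x640x3 uint8, blue, green, red; 400x640 float32, m along the optical axis (not along the pixel's ray), 0 where there is no reading.
- viewer.camera_params(name): a dict with "fx", "fy", "cx", "cy" (pixels), "pose" (4x4, takes a point from camera to world coordinates); the wrist camera has in their place "tool_from_camera" (4x4, takes a point from camera to tool coordinates, whose origin is the TCP and whose axes are the tool frame's). Camera axes: x right, y down, z forward; pixel columns grow to the right and rows downward; lengths in m; the calibration is good to about 2 mm. The wrist camera is an equidistant fisheye: a pixel r from the principal point sees the ray r / f radians off the axis. A picture is of the moment at which its call begins: read the wrist's pose just before it. camera_params takes no time and is no camera call.
- env.sign_off(): hands the job in, once; it reports no verdict.
The state is a dict: "clock": time; "joints": joint angles; "qvel": joint speeds; "effort": joint torques, N m; "tcp_pos": TCP position; "orientation": TCP orientation; "contact_force": force on the tool from outside, world axes, zero at the start; "wrist_torque": the same for the moment, N m; "finger_gap": opening from 0.0 (shut) to 1.0 (fully open).
Only numpy, scipy, OpenCV 4.12 (cv2) and the standard library are available. Lean on these libraries where they do the work, as an engineer would, in place of code of your own. Each camera call takes 0.05 s, during which the arm holds its last target.

## Task

Draw both filter sliders out of the reader, straight and level so that they neither tip nor jam in their channels, and put each in the tray of its own hand: the left-hand one with the stored left-hand slider, the right-hand one with the stored right-hand slider. Lower each flat onto the floor of the empty lane before letting go, do not drop it, and leave the stored sliders, the bottle and the tube rack as they stand.

Things in the scene. Friction and masses are not known exactly. Their poses are not given: they have to be found in the camera images.
- reader: fixed white and grey bench-top reader, 125 mm deep (x) by 200 mm wide (y) by 70 mm high; origin on the table, mid-width, in the plane of its front face, which has two channel mouths. x points into the reader: sliders come out along its -x. Sliders slide freely with light friction, no spring or catch; either hand may be in either channel
- channel_left (a point): centre of the left channel's mouth, on its floor, 30 mm above the table, at reader y +45 mm; channel 40 mm wide, 10 mm high, level, along reader x: the slider in it has 2 mm play on each side and 2 mm above. A slider is clear of it once the middle of its plate is over 60 mm in front of the mouth
- channel_right (a point): centre of the right channel's mouth, on its floor, 30 mm above the table, at reader y -45 mm; channel 40 mm wide, 10 mm high, level, along reader x: the slider in it has 2 mm play on each side and 2 mm above. A slider is clear of it once the middle of its plate is over 60 mm in front of the mouth
- left_slider: the left-hand filter slider to be drawn out, loose, about 0.11 kg; origin: underside of its plate, midway along and across. x runs from grip end to inner end, z up. Left or right hand: the orange fin and ear are offset to that side as you look from the grip end towards the inner end
- left_slider_grip (a point): centre (half-way up) of the upright orange grip fin of the left-hand slider: 24 mm along x, 10 mm thick along y, 45 mm high (foot 22 mm below this point, top 23 mm above; slider's underside 30 mm below). It lies at x -48 mm, y +14 mm from the middle of the plate, so it is offset to the left. Axes as the slider's
- left_slider_plate (a point): middle of the aluminium plate of the left-hand slider: 120 mm (x) by 36 mm (y) by 8 mm thick, this point 4 mm above its underside; an orange ear 8 mm thick widens the last 24 mm at the grip end to 26 mm from the centre line on the left. Two round coloured glasses lie in it. At the start 38 to 48 mm at the grip end stand out of the reader
- right_slider: the right-hand filter slider to be drawn out, loose, about 0.11 kg; origin: underside of its plate, midway along and across. x runs from grip end to inner end, z up. Left or right hand: the orange fin and ear are offset to that side as you look from the grip end towards the inner end
- right_slider_grip (a point): centre (half-way up) of the upright orange grip fin of the right-hand slider: 24 mm along x, 10 mm thick along y, 45 mm high (foot 22 mm below this point, top 23 mm above; slider's underside 30 mm below). It lies at x -48 mm, y -14 mm from the middle of the plate, so it is offset to the right. Axes as the slider's
- right_slider_plate (a point): middle of the aluminium plate of the right-hand slider: 120 mm (x) by 36 mm (y) by 8 mm thick, this point 4 mm above its underside; an orange ear 8 mm thick widens the last 24 mm at the grip end to 26 mm from the centre line on the right. Two round coloured glasses lie in it. At the start 38 to 48 mm at the grip end stand out of the reader
- left_tray: fixed blue tray for left-hand sliders, known by the left-hand slider stored in it, on either side of the reader; outer 150 mm (x) by 138 mm (y) by 16 mm high, walls 4 mm, floor top 4 mm above the table. A rib along x at y = 0, 10 mm thick, top 14 mm above the table, parts it into two lanes. Origin: centre of its underside
- left_tray_free (a point): floor centre of the empty lane of that tray, at tray y -35 mm, 4 mm above the table; lane 142 mm (x) by 60 mm (y) inside. A slider lies along the lane (tray x), either end first
- left_stored_plate (a point): middle of the plate of the left-hand slider already stored flat in the other lane (tray y +35 mm), grip end towards tray -x; shape and size as the left-hand slider in the reader. To be left alone
- right_tray: fixed blue tray for right-hand sliders, known by the right-hand slider stored in it, on either side of the reader; outer 150 mm (x) by 138 mm (y) by 16 mm high, walls 4 mm, floor top 4 mm above the table. A rib along x at y = 0, 10 mm thick, top 14 mm above the table, parts it into two lanes. Origin: centre of its underside
- right_tray_free (a point): floor centre of the empty lane of that tray, at tray y -35 mm, 4 mm above the table; lane 142 mm (x) by 60 mm (y) inside. A slider lies along the lane (tray x), either end first
- right_stored_plate (a point): middle of the plate of the right-hand slider already stored flat in the other lane (tray y +35 mm), grip end towards tray -x; shape and size as the right-hand slider in the reader. To be left alone
- bottle_center (a point): centre of a capped white bottle, 40 mm across, 115 mm high, standing loose beside the sliders' way out; this point is 57.5 mm above its foot. To be left alone
- rack_center (a point): centre of a green tube rack, 70 mm (x) by 36 mm (y) by 58 mm high with its capped tubes, standing loose beside the sliders' way out; this point is 29 mm above its foot. To be left alone
Things that resemble listed ones, but are neither listed nor needed, are in the scene too. What is shaped like the right_slider but blue or red is not meant.

How it is judged:
On the way, in this order (a step that is already met when the one before it is completed fails the run):
1. one slider is lowered, still in the fingers, onto the floor of the free lane of its own tray (within 7 mm) (((x of left_slider_plate in the frame of left_tray_free between -0.02 and 0.02 m and y of left_slider_plate in the frame of left_tray_free between -0.016 and 0.016 m and z of left_slider_plate in the frame of left_tray_free below 0.011 m and angle between left_slider_plate's own z axis and vertical below 0.1 rad and contact force between left_slider and the fingers above 0.5 N) or (x of right_slider_plate in the frame of right_tray_free between -0.02 and 0.02 m and y of right_slider_plate in the frame of right_tray_free between -0.016 and 0.016 m and z of right_slider_plate in the frame of right_tray_free below 0.011 m and angle between right_slider_plate's own z axis and vertical below 0.1 rad and contact force between right_slider and the fingers above 0.5 N))), for 0.1 s.
2. the other slider is likewise lowered in the fingers into its own tray, the first one lying in place (x of left_slider_plate in the frame of left_tray_free between -0.02 and 0.02 m and y of left_slider_plate in the frame of left_tray_free between -0.016 and 0.016 m and z of left_slider_plate in the frame of left_tray_free below 0.011 m and angle between each of left_slider_plate, right_slider_plate's own z axis and vertical below 0.1 rad and x of right_slider_plate in the frame of right_tray_free between -0.02 and 0.02 m and y of right_slider_plate in the frame of right_tray_free between -0.016 and 0.016 m and z of right_slider_plate in the frame of right_tray_free below 0.011 m and ((x of left_slider_plate in the frame of left_tray_free between -0.02 and 0.02 m and y of left_slider_plate in the frame of left_tray_free between -0.016 and 0.016 m and z of left_slider_plate in the frame of left_tray_free below 0.011 m and angle between left_slider_plate's own z axis and vertical below 0.1 rad and contact force between left_slider and the fingers above 0.5 N) or (x of right_slider_plate in the frame of right_tray_free between -0.02 and 0.02 m and y of right_slider_plate in the frame of right_tray_free between -0.016 and 0.016 m and z of right_slider_plate in the frame of right_tray_free below 0.011 m and angle between right_slider_plate's own z axis and vertical below 0.1 rad and contact force between right_slider and the fingers above 0.5 N))), for 0.1 s.
At the end, for the whole second after the job is handed in: both sliders lie at rest and flat (within 4 mm of the floor, tilt under 6 degrees) in the free lane of the tray of their own hand, the middle of the plate within 20 mm along and 16 mm across of the lane's centre (x of left_slider_plate in the frame of left_tray_free between -0.02 and 0.02 m and y of left_slider_plate in the frame of left_tray_free between -0.016 and 0.016 m and z of left_slider_plate in the frame of left_tray_free below 0.008 m and angle between each of left_slider_plate, right_slider_plate's own z axis and vertical below 0.1 rad and x of right_slider_plate in the frame of right_tray_free between -0.02 and 0.02 m and y of right_slider_plate in the frame of right_tray_free between -0.016 and 0.016 m and z of right_slider_plate in the frame of right_tray_free below 0.008 m and linear speed of each of left_slider, right_slider below 0.02 m/s and angular speed of each of left_slider, right_slider below 0.2 rad/s); the robot touches nothing.
It fails at once if a slider is jammed or forced in its channel (more than 40 N against the reader) (contact force between any of left_slider, right_slider and reader above 40 N).
It fails at once if a slider is tipped more than about 6 degrees while still in its channel ((x of left_slider_plate in the frame of reader between -0.05 and 0.1 m and z of left_slider_plate in the frame of reader below 0.06 m and y of left_slider_plate in the frame of reader between -0.1 and 0.1 m and angle between left_slider_plate's own z axis and vertical above 0.105 rad) or (x of right_slider_plate in the frame of reader between -0.05 and 0.1 m and z of right_slider_plate in the frame of reader below 0.06 m and y of right_slider_plate in the frame of reader between -0.1 and 0.1 m and angle between right_slider_plate's own z axis and vertical above 0.105 rad)).
It fails at once if a stored slider is shifted by more than 15 mm or tipped ((distance of left_stored_plate from where it was at the start of the episode above 0.015 m or angle between left_stored_plate's own z axis and vertical above 0.3 rad) or (distance of right_stored_plate from where it was at the start of the episode above 0.015 m or angle between right_stored_plate's own z axis and vertical above 0.3 rad)).
It fails at once if the bottle or the tube rack is shifted by more than 20 mm or tipped ((distance of bottle_center from where it was at the start of the episode above 0.02 m or angle between bottle_center's own z axis and vertical above 0.3 rad) or (distance of rack_center from where it was at the start of the episode above 0.02 m or angle between rack_center's own z axis and vertical above 0.3 rad)).
It also fails if it takes over 64 s, if anything falls off the work surface, if the arm or the gripper's body presses on something with over 40 N, if the wrist force passes 120 N, or if a joint passes its speed limit or range.

## Working session

There is one attempt and no reset: what is moved stays moved. The work goes in short steps, Python scripts to look and compute and a tool call to move; the robot and the scene stay as the last step left them, time stands still between calls to the robot, and variables do not carry over. Pictures are saved under pics/ and viewed, and the job is handed in when it is done.

Besides the shell and the picture viewer there is one more tool, called after "Emit:" as a command line: name --pt "numbers of a row" for each row, then --argument value for the rest. move_arm: Moves the arm, as the interface text tells. Its arguments: {"type":"object","properties":{"travel":{"type":"array"},"turn":{"type":"array"},"claw":{"type":"number"},"squeeze":{"type":"number"}},"required":["travel","turn"]}

```bash
ls -la && mkdir -p pics && python3 - <<'E'
from workcell import env, viewer
import cv2, numpy as np, json
s=env.sense()
print({k:np.round(v,4).tolist() for k,v in s.items()})
for n in ["scene","side","wrist"]:
    p=viewer.camera_params(n); print(n,{k:np.round(v,4).tolist() for k,v in p.items()})
    im,d=viewer.grab_frame(n); cv2.imwrite(f"pics/{n}0.png",im); np.save(f"{n}0_d.npy",d)
E
```

```text
total 12
drwxr-xr-x  3 agent agent 4096 Dec  6 23:01 .
drwxr-xr-x 23 root  root  4096 Dec  6 23:01 ..
drwxr-xr-x  2 agent agent 4096 Dec  6 23:01 pics
{'clock': 0.0, 'joints': [-1.3456, 0.4915, 1.5595, 0.0, 1.0917, -0.1056], 'qvel': [0.0003, 0.0002, -0.0015, -0.0009, 0.0004, 0.0019], 'effort': [-0.0014, -61.8457, -26.1591, -0.0001, 0.004, -0.0], 'tcp_pos': [0.2029, -0.5909, 0.2098], 'orientation': [-0.6974, -0.1168, 0.6975, -0.116], 'contact_force': [-0.8896, 0.8871, 0.3002], 'wrist_torque': [0.0073, -0.0295, -0.0577], 'finger_gap': 1.0039}
scene {'fx': 486.1857, 'fy': 486.1857, 'cx': 308.8806, 'cy': 195.2476, 'pose': [[0.8335, 0.2933, -0.4682, 1.1201], [0.5525, -0.4442, 0.7053, -0.8617], [-0.0011, -0.8465, -0.5323, 0.7384], [0.0, 0.0, 0.0, 1.0]]}
side {'fx': 388.8286, 'fy': 388.8286, 'cx': 315.9852, 'cy': 195.217, 'pose': [[0.9562, -0.2184, 0.195, 0.3714], [-0.2928, -0.7147, 0.6352, -0.6073], [0.0006, -0.6645, -0.7473, 0.7777], [0.0, 0.0, 0.0, 1.0]]}
wrist {'fx': 309.7069, 'fy': 309.7069, 'cx': 320.0134, 'cy': 206.6904, 'tool_from_camera': [[0.0001, -0.2745, 0.9616, -0.1641], [1.0, 0.0009, 0.0002, 0.0001], [-0.0009, 0.9616, 0.2745, -0.0701], [0.0, 0.0, 0.0, 1.0]]}
```

View pics/scene0.png

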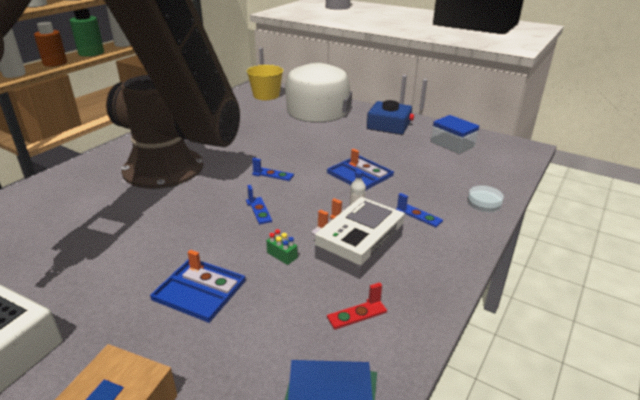

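View pics/side0.png

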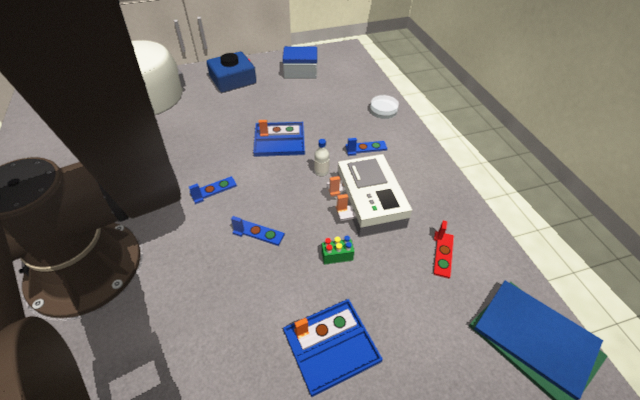

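View pics/wrist0.png

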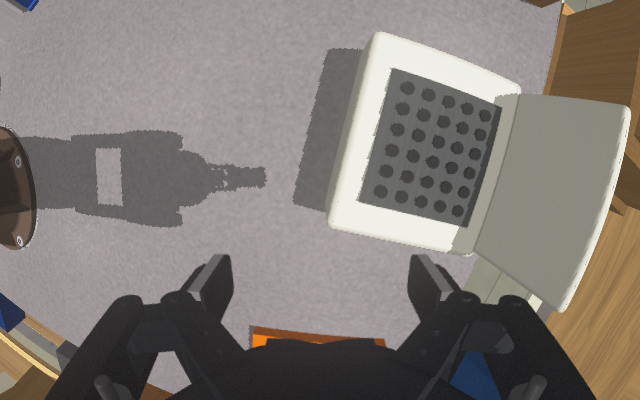

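The scene and side views show the reader (scene 360,235; side 375,190) with two orange fins at scene (323,219) and (337,207), side (342,205) and (335,185). The two trays are at side (279,137) and (332,345), the bottle at (321,158) and the rack at (338,248). The blue and red sliders at (213,188), (258,231), (367,147) and (444,248) are decoys. Next I'll take close crops.

```bash
cat > h.py <<'E'
import numpy as np, cv2
from workcell import env, viewer
def ray(n,u,v):
    p=viewer.camera_params(n); T=np.array(p["pose"])
    d=T[:3,:3]@np.array([(u-p["cx"])/p["fx"],(v-p["cy"])/p["fy"],1.]); return T[:3,3],d
def onz(n,u,v,z):
    o,d=ray(n,u,v); return o+d*(z-o[2])/d[2]
def cloud(n,d):
    p=viewer.camera_params(n); T=np.array(p["pose"])
    v,u=np.mgrid[:400,:640]
    c=np.stack([(u-p["cx"])/p["fx"]*d,(v-p["cy"])/p["fy"]*d,d],-1)
    return c@T[:3,:3].T+T[:3,3]
E
python3 - <<'E'
import cv2,numpy as np
a=cv2.imread("pics/side0.png");b=cv2.imread("pics/scene0.png")
f=lambda i,x,y,w,h,s:cv2.resize(i[y:y+h,x:x+w],None,fx=s,fy=s,interpolation=cv2.INTER_CUBIC)
cv2.imwrite("pics/c1.png",f(a,240,100,180,170,3.5)if 0 else cv2.resize(a[105:270,235:425],(760,580*660//660) if 0 else (665,577),interpolation=cv2.INTER_CUBIC))
cv2.imwrite("pics/c2.png",cv2.resize(a[290:400,270:400],(650,550),interpolation=cv2.INTER_CUBIC))
cv2.imwrite("pics/c3.png",cv2.resize(b[140:280,260:420],(640,560),interpolation=cv2.INTER_CUBIC))
E
```

```text
(no output)
```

View pics/c1.png

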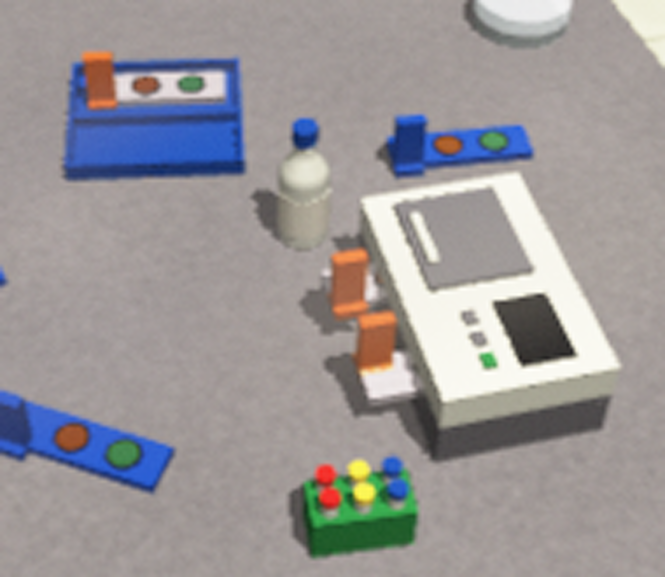

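View pics/c2.png

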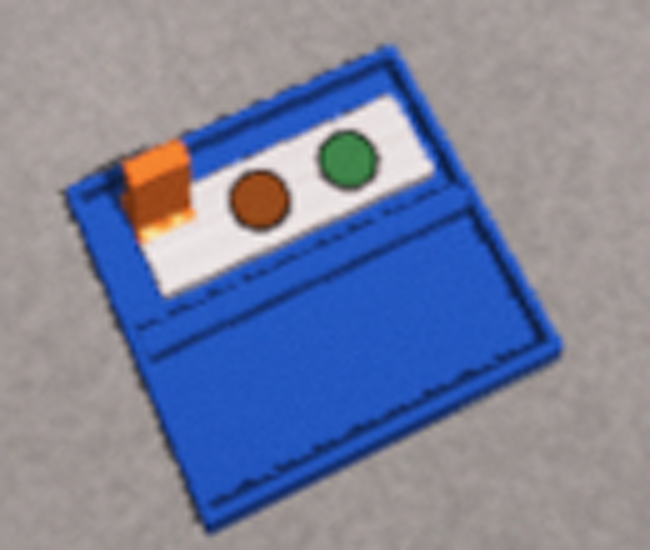

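View pics/c3.png

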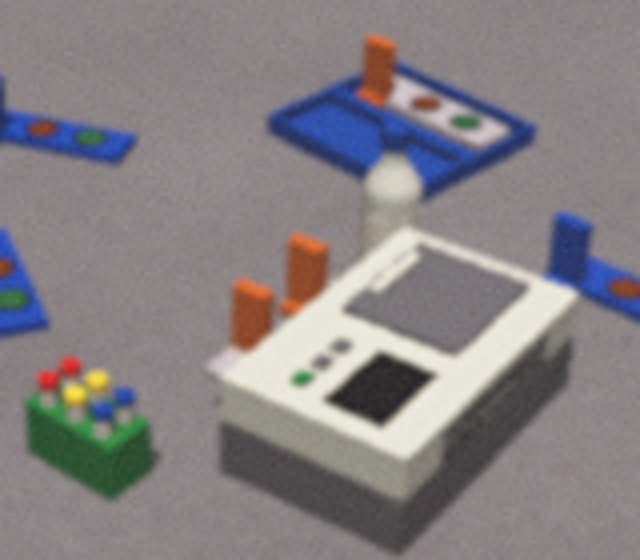

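Reading the crops:
- **Near tray, side (332,345):** the stored slider's fin is on its left edge, so this is the left tray.
- **Far tray, side (279,137):** fin and ear are on the near (right) edge, so this is the right tray.
- **Near fin, side (342,205):** the plate shows to the right of the fin, so this is the left-hand slider, in the right channel.
- **Far fin, side (335,185):** the plate shows on the far (left) side, so this is the right-hand slider, in the left channel.

Next I'll measure positions.

```bash
cat > m1.py <<'E'
from h import *
def comp(mask,minA=40):
    n,l,st,c=cv2.connectedComponentsWithStats(mask.astype(np.uint8)); return [(l==i,st[i]) for i in range(1,n) if st[i,4]>=minA]
for n in ["scene","side"]:
    im=cv2.imread(f"pics/{n}0.png"); d=np.load(f"{n}0_d.npy"); P=cloud(n,d); ok=d>0
    print(n,"table z",np.median(P[...,2][ok&(abs(P[...,2])<.02)]))
    hsv=cv2.cvtColor(im,cv2.COLOR_BGR2HSV)
    near=ok&(np.hypot(P[...,0],P[...,1])<1.3)&(P[...,2]>-0.02)&(P[...,0]>.2)
    # reader top
    m=near&(abs(P[...,2]-.07)<.006)
    for c,st in comp(m,300):
        r=cv2.minAreaRect(P[c][:,:2].astype(np.float32)*1000); print(" z70 comp",st[:5].tolist(),[np.round(q,1) for q in r], np.round(P[c][:,2].mean(),4))
    H,S,V=cv2.split(hsv)
    for nm,m in dict(orange=(H>=3)&(H<=16)&(S>150)&(V>120),blue=(H>=105)&(H<=125)&(S>150),green=(H>45)&(H<80)&(S>120)).items():
        for c,st in comp(m&near,30):
            q=P[c]; print(" ",nm,st.tolist(),"mean",np.round(q.mean(0),3),"min",np.round(np.percentile(q,2,0),3),"max",np.round(np.percentile(q,98,0),3))
E
python3 m1.py
```

```text
scene table z -0.0002675940822751688
 z70 comp [367, 101, 45, 18, 409] [array([450.5, 669.5]), array([136.3, 141.1]), np.float64(12.0)] 0.069
 z70 comp [315, 197, 89, 60, 2487] [array([702.9, -12.1]), array([205.3, 129.3]), np.float64(86.8)] 0.0706
 z70 comp [0, 314, 54, 48, 337] [array([ 376.2, -641.9]), array([  6.7, 107.2]), np.float64(6.2)] 0.0699
 z70 comp [55, 344, 117, 56, 3112] [array([ 587.4, -619.3]), array([133.9, 117.1]), np.float64(11.1)] 0.0742
  orange [351, 149, 7, 17, 83] mean [0.496 0.333 0.037] min [0.485 0.327 0.011] max [0.505 0.342 0.057]
  orange [331, 199, 10, 19, 123] mean [0.615 0.02  0.065] min [0.604 0.016 0.036] max [0.626 0.028 0.084]
  orange [319, 210, 9, 17, 115] mean [ 0.614 -0.041  0.069] min [ 0.604 -0.046  0.045] max [ 0.624 -0.033  0.084]
  orange [188, 250, 11, 19, 148] mean [ 0.439 -0.302  0.04 ] min [ 0.427 -0.306  0.016] max [ 0.448 -0.294  0.058]
  orange [356, 306, 12, 9, 55] mean [ 0.811 -0.203  0.009] min [ 0.801 -0.213  0.006] max [ 0.82  -0.193  0.012]
  blue [370, 102, 41, 18, 283] mean [0.464 0.658 0.069] min [0.391 0.611 0.063] max [
[... 2946 characters left out ...]
 0.596 -0.127  0.058]
  blue [474, 281, 128, 119, 7291] mean [ 0.879 -0.45   0.022] min [ 0.789 -0.546  0.018] max [ 0.97  -0.347  0.024]
  blue [283, 300, 99, 96, 4185] mean [ 0.486 -0.352  0.005] min [ 0.411 -0.41  -0.001] max [ 0.561 -0.267  0.016]
  green [267, 232, 7, 6, 33] mean [ 0.428 -0.041  0.007] min [ 0.42  -0.049  0.004] max [ 0.436 -0.034  0.01 ]
  green [322, 240, 32, 24, 425] mean [ 0.561 -0.154  0.029] min [ 0.529 -0.165  0.005] max [ 0.595 -0.128  0.04 ]
  green [439, 260, 9, 8, 56] mean [ 0.79  -0.237  0.007] min [ 0.781 -0.247  0.004] max [ 0.799 -0.228  0.009]
  green [334, 317, 11, 10, 82] mean [ 0.516 -0.3    0.011] min [ 0.506 -0.309  0.009] max [ 0.525 -0.291  0.013]
```

```bash
cat >> h.py <<'E'
from scipy.spatial.transform import Rotation as R
def tool(s=None):
    s=s or env.sense(); T=np.eye(4); T[:3,:3]=R.from_quat(s["orientation"]).as_matrix(); T[:3,3]=s["tcp_pos"]; return T
def wray(T,u,v):
    p=viewer.camera_params("wrist"); C=T@np.array(p["tool_from_camera"])
    a=np.array([(u-p["cx"])/p["fx"],(v-p["cy"])/p["fy"]]); r=np.hypot(*a)
    d=np.array([*(a/r*np.sin(r) if r>1e-9 else a),np.cos(r)]); return C[:3,3],C[:3,:3]@d
def wonz(T,u,v,z):
    o,d=wray(T,u,v); return o+d*(z-o[2])/d[2]
E
python3 - <<'E'
from h import *
T=tool(); print(np.round(T,3)); y=T[:3,1]; print("tool y yaw",np.degrees(np.arctan2(y[1],y[0])))
# trays
for n in ["side","scene"]:
    im=cv2.imread(f"pics/{n}0.png"); d=np.load(f"{n}0_d.npy"); P=cloud(n,d)
    H,S,V=cv2.split(cv2.cvtColor(im,cv2.COLOR_BGR2HSV)); m=(H>=100)&(H<=128)&(S>120)&(d>0)
    for nm,c in dict(L=(.487,-.35),Rt=(.532,.28)).items():
        q=P[m&(np.hypot(P[...,0]-c[0],P[...,1]-c[1])<.115)&(P[...,2]<.02)]
        r=cv2.minAreaRect(q[:,:2].astype(np.float32)*1000); print(n,nm,r)
E
```

```text
[[-0.     0.325 -0.946  0.203]
 [ 0.001 -0.946 -0.325 -0.591]
 [-1.    -0.001 -0.     0.21 ]
 [ 0.     0.     0.     1.   ]]
tool y yaw -71.04746036115934
side L ((486.82391357421875, -333.76568603515625), (155.49307250976562, 146.33795166015625), 7.957548141479492)
side Rt ((532.8753051757812, 302.48974609375), (142.49867248535156, 148.97549438476562), 76.60848236083984)
scene L ((485.32171630859375, -339.62481689453125), (154.5740509033203, 141.8269805908203), 7.9311933517456055)
scene Rt ((533.7722778320312, 301.2022705078125), (146.18508911132812, 154.6923370361328), 78.02892303466797)
```

Emit:
move_arm --pt "0.025 0.036 0" --pt "0.05 0.072 0" --pt "0.075 0.108 0" --pt "0.1 0.145 0" --pt "0.125 0.18 0" --pt "0.15 0.217 0" --pt "0.175 0.253 0" --pt "0.2 0.29 0" --turn '[-0.03,-0.06,-0.09,-0.12,-0.15,-0.18,-0.19,-0.2]'

```text
clock: 0.95
tcp_pos: [0.4037, -0.2996, 0.2104]
orientation: [-0.706, -0.046, 0.706, -0.046]
contact_force: [0.6, -0.2, -0.5]
finger_gap: 1.0
```

Emit:
move_arm --pt "0.025 0.036 0" --pt "0.05 0.072 0" --pt "0.075 0.108 0" --pt "0.1 0.145 0" --pt "0.125 0.18 0" --pt "0.15 0.217 0" --pt "0.175 0.253 0" --pt "0.197 0.291 0" --turn '[-0.03,-0.06,-0.09,-0.12,-0.15,-0.18,-0.187,-0.187]'

```text
clock: 1.75
tcp_pos: [0.6009, -0.0085, 0.2102]
orientation: [-0.707, 0.02, 0.707, 0.02]
contact_force: [0.5, -1.2, 0.2]
finger_gap: 1.001
```

Emit:
move_arm --pt "0 0 0" --pt "0 0 0" --pt "0 0 0" --turn '[0,0,0]' --claw 120 --squeeze 25

```text
clock: 2.05
tcp_pos: [0.5996, -0.0108, 0.2103]
orientation: [-0.707, 0.02, 0.707, 0.02]
contact_force: [-0.1, 0.1, 0.1]
finger_gap: 0.535
```

```bash
python3 - <<'E'
from h import *
s=env.sense(); np.save("T1.npy",tool(s)); im,d=viewer.grab_frame("wrist"); cv2.imwrite("pics/w1.png",im); np.save("w1_d.npy",d)
print(s["clock"],s["tcp_pos"],s["finger_gap"],s["joints"]); y=tool(s)[:3,1]; print(np.degrees(np.arctan2(y[1],y[0])))
E
```

```text
2.05 [ 0.59955305 -0.0107661   0.21025623] 0.534981309362703 [-1.27938923e-01  4.55119818e-01  1.62318021e+00 -3.35668014e-04
  1.06388794e+00  1.49964533e+00]
-93.24436235161387
```

View pics/w1.png

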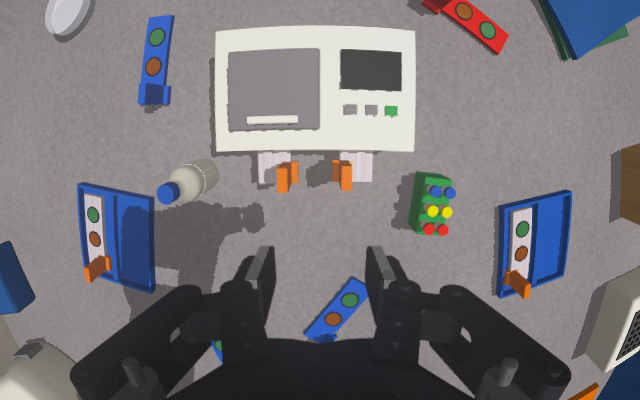

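```bash
python3 - <<'E'
from h import *
im=cv2.imread("pics/w1.png"); c=cv2.resize(im[130:210,230:400],(800,376),interpolation=cv2.INTER_CUBIC); cv2.imwrite("pics/w1c.png",c)
d=np.load("w1_d.npy"); T=np.load("T1.npy"); p=viewer.camera_params("wrist"); C=T@np.array(p["tool_from_camera"])
v,u=np.mgrid[:400,:640]; ax=(u-p["cx"])/p["fx"]; ay=(v-p["cy"])/p["fy"]; r=np.hypot(ax,ay)+1e-9; k=np.tan(r)/r
Pc=np.stack([ax*k*d,ay*k*d,d],-1); P=Pc@C[:3,:3].T+C[:3,3]; np.save("w1_P.npy",P)
print("table",np.round(P[240,315],4),P[215,330])
H,S,V=cv2.split(cv2.cvtColor(im,cv2.COLOR_BGR2HSV)); m=(H<=18)&(S>140)&(V>120)
sub=(u>250)&(u<380)&(v>140)&(v<210)
q=m&sub&(P[...,2]>.078)
n,l,st,ce=cv2.connectedComponentsWithStats(q.astype(np.uint8))
for i in range(1,n):
    if st[i,4]>15:
        X=P[l==i]; rr=cv2.minAreaRect(X[:,:2].astype(np.float32)*1000); print(st[i],ce[i].round(1),"xyz",X.mean(0).round(4),rr)
        print("   onz083",wonz(T,*ce[i],.083).round(4))
q=sub&(abs(P[...,2]-.07)<.004)
w=(abs(P[...,2]-.07)<.005)&(u>200)&(u<430)&(v<165)
print("reader top",cv2.minAreaRect(P[w][:,:2].astype(np.float32)*1000),P[w].mean(0))
for nm,uv in dict(FL=(215,151),FR=(414,151)).items(): print(nm,P[uv[1],uv[0]].round(4),wonz(T,*uv,.07).round(4))
E
```

```text
table [5.183e-01 2.000e-04 7.000e-04] [ 0.55138327 -0.02077218  0.00096422]
[341 165  11  25 267] [346.  177.4] xyz [ 0.6143 -0.0364  0.0836] ((614.2740478515625, -36.4646110534668), (9.804763793945312, 23.105897903442383), 87.81890869140625)
   onz083 [ 0.6142 -0.0365  0.083 ]
[277 167  11  26 283] [282.  179.5] xyz [0.6162 0.0245 0.0865] ((639.0758666992188, 12.252880096435547), (17.941312789916992, 79.2162857055664), 61.5999870300293)
   onz083 [0.6157 0.0249 0.083 ]
reader top ((697.1319580078125, -10.625923156738281), (201.0120849609375, 140.13807678222656), 86.64202880859375) [ 0.70296176 -0.02802339  0.07093048]
FL [6.426e-01 1.186e-01 2.000e-04] [0.6477 0.0938 0.07  ]
FR [ 6.282e-01 -1.296e-01  3.000e-04] [ 0.636  -0.1081  0.07  ]
```

View pics/w1c.png

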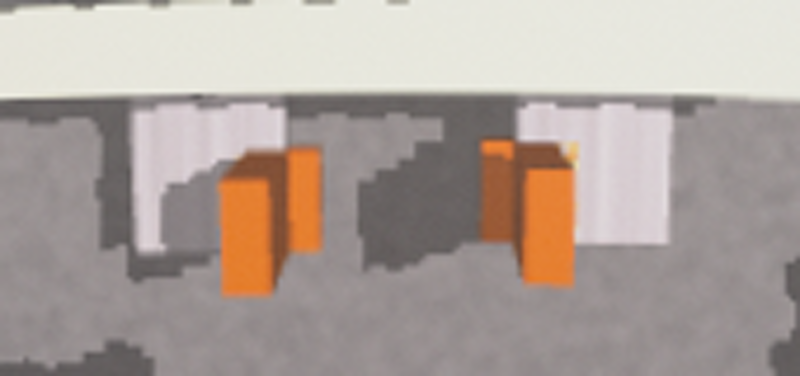

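Fin tops measure at (0.614,-0.0365) for the left-hand slider and (0.6157,0.025) for the right-hand one. They are 61.4 mm apart against an expected 62 mm. The reader yaw is -3.3°, and the crop confirms the hands. I'll go above the left-hand fin and check the alignment close up.

Emit:
move_arm --pt "0.007 -0.013 -0.03" --pt "0.0125 -0.0257 -0.06" --pt "0.0125 -0.0257 -0.085" --pt "0.0125 -0.0257 -0.098" --pt "0.0125 -0.0257 -0.098" --pt "0.0125 -0.0257 -0.098" --turn '[0,0,0,0,0,0]' --claw 150

```text
clock: 2.7
tcp_pos: [0.6128, -0.0361, 0.1134]
orientation: [0.707, -0.02, -0.706, -0.02]
contact_force: [-0.1, -0.2, 1.1]
finger_gap: 0.413
```

```bash
python3 - <<'E'
from h import *
s=env.sense(); np.save("T2.npy",tool(s)); im,d=viewer.grab_frame("wrist"); cv2.imwrite("pics/w2.png",im); np.save("w2_d.npy",d)
print(s["clock"],s["tcp_pos"],s["finger_gap"])
cv2.imwrite("pics/w2c.png",cv2.resize(im[150:350,220:420],(600,600),interpolation=cv2.INTER_CUBIC))
E
```

```text
2.7 [ 0.61281206 -0.03614808  0.11339692] 0.4129715389210758
```

View pics/w2c.png

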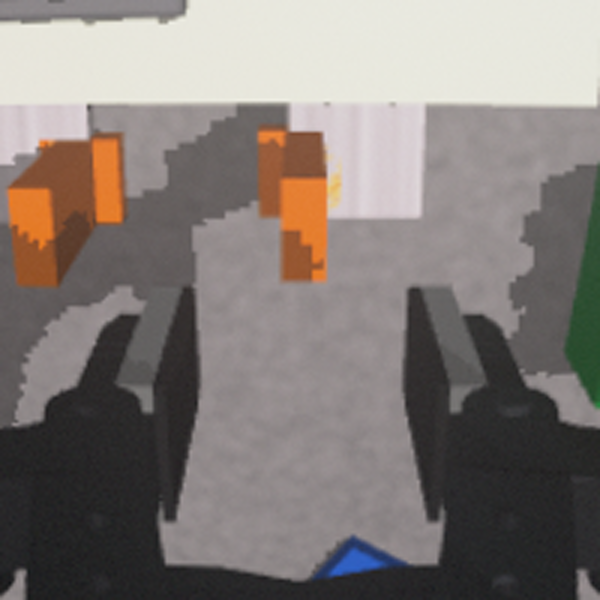

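```bash
python3 - <<'E'
from h import *
T=np.load("T2.npy"); 
for uv in [(321.3,226.7),(321.3,209.3),(321.3,243.5)]: print(wonz(T,*uv,.083).round(4), (np.linalg.inv(T)@np.append(wonz(T,*uv,.083),1)).round(4))
# other fin top
print(wonz(T,220+33/3,150+235/3,.083).round(4))
E
```

```text
[ 0.6135 -0.037   0.083 ] [ 3.04e-02  8.00e-04 -7.00e-04  1.00e+00]
[ 0.6256 -0.0376  0.083 ] [ 3.04e-02  8.00e-04 -1.28e-02  1.00e+00]
[ 0.6014 -0.0363  0.083 ] [3.04e-02 8.00e-04 1.14e-02 1.00e+00]
[0.6154 0.025  0.083 ]
```

Emit:
move_arm --pt "0 -0.0008 -0.02" --pt "0 -0.0008 -0.04" --pt "0 -0.0008 -0.055" --pt "0 -0.0008 -0.064" --pt "0 -0.0008 -0.068" --pt "0 -0.0008 -0.068" --pt "0 -0.0008 -0.068" --turn '[0,0,0,0,0,0,0]'

```text
clock: 3.45
tcp_pos: [0.6129, -0.0367, 0.0451]
orientation: [0.707, -0.02, -0.706, -0.02]
contact_force: [0.1, 0.4, -0.1]
finger_gap: 0.413
```

Emit:
move_arm --pt "0 0 0" --pt "0 0 0" --pt "0 0 0" --pt "0 0 0" --pt "0 0 0" --turn '[0,0,0,0,0]' --claw 255 --squeeze 20

```text
clock: 3.95
tcp_pos: [0.6127, -0.0367, 0.045]
orientation: [0.707, -0.02, -0.707, -0.02]
contact_force: [-1.1, -0.9, 5.5]
finger_gap: 0.111
```

```bash
python3 - <<'E'
from h import *
s=env.sense(); im,d=viewer.grab_frame("wrist"); 
print(s["clock"],s["tcp_pos"],s["finger_gap"],s["contact_force"],s["wrist_torque"])
cv2.imwrite("pics/w3c.png",cv2.resize(im[150:350,220:420],(600,600),interpolation=cv2.INTER_CUBIC))
E
```

```text
3.95 [ 0.6127187  -0.03666089  0.04495   ] 0.11143874226556033 [-1.08898958 -0.92446164  5.45818341] [-0.02133341  0.14213593 -0.04150792]
```

View pics/w3c.png

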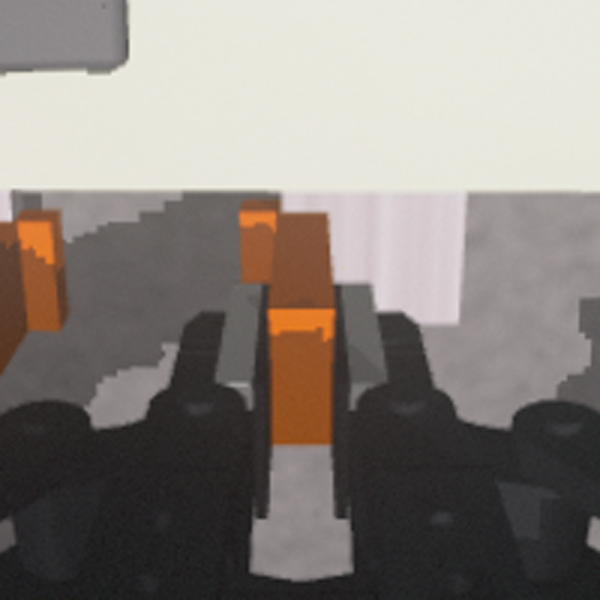

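Emit:
move_arm --pt "0 0 0.0003" --pt "0 0 0.0005" --pt "-0.002 0.0001 0.0005" --pt "-0.006 0.0003 0.0005" --pt "-0.012 0.0007 0.0005" --pt "-0.018 0.001 0.0005" --pt "-0.02 0.0011 0.0005" --turn '[0,0,0,0,0,0,0]' --claw 255 --squeeze 60

```text
clock: 4.7
tcp_pos: [0.5918, -0.0355, 0.045]
orientation: [-0.707, 0.02, 0.707, 0.02]
contact_force: [1.1, 0.3, 2.4]
finger_gap: 0.096
```

```bash
python3 - <<'E'
from h import *
s=env.sense(); im,d=viewer.grab_frame("wrist"); 
print(s["clock"],s["tcp_pos"],s["finger_gap"],s["contact_force"],s["wrist_torque"])
cv2.imwrite("pics/w4c.png",cv2.resize(im[150:350,220:420],(600,600),interpolation=cv2.INTER_CUBIC))
E
```

```text
4.7 [ 0.59176356 -0.03545019  0.04499097] 0.09624569495858645 [1.08890484 0.27913821 2.39849143] [ 0.02548754 -0.38887582  0.02921846]
```

View pics/w4c.png

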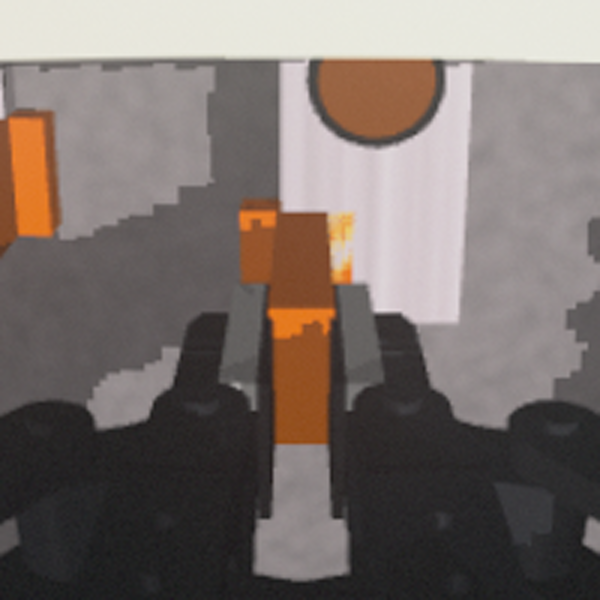

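The slider follows the pads without slipping and the force is about 1 N. I'll draw it fully out, straight.

Emit:
move_arm --pt "-0.01 0.0006 0" --pt "-0.022 0.0013 0" --pt "-0.036 0.0021 0" --pt "-0.05 0.0029 0" --pt "-0.064 0.0037 0" --pt "-0.077 0.0044 0" --pt "-0.086 0.0049 0" --pt "-0.09 0.0051 0" --turn '[0,0,0,0,0,0,0,0]'

```text
clock: 5.55
tcp_pos: [0.5012, -0.0303, 0.0447]
orientation: [-0.706, 0.02, 0.707, 0.02]
contact_force: [-0.4, -0.7, -1.0]
finger_gap: 0.101
```

Emit:
move_arm --pt "0 0 0" --pt "0 0 0.004" --pt "0 0 0.015" --pt "-0.005 0 0.03" --pt "-0.01 0 0.05" --pt "-0.015 0 0.07" --pt "-0.015 0 0.075" --pt "-0.015 0 0.075" --turn '[0,0,0,0,0,0,0,0]'

```text
clock: 6.35
tcp_pos: [0.4882, -0.0305, 0.1209]
orientation: [0.708, -0.02, -0.706, -0.02]
contact_force: [-0.4, 0.0, -1.9]
finger_gap: 0.095
```

```bash
python3 - <<'E'
from h import *
s=env.sense(); np.save("T5.npy",tool(s)); im,d=viewer.grab_frame("wrist"); cv2.imwrite("pics/w5.png",im)
print(s["clock"],s["tcp_pos"],s["finger_gap"],s["contact_force"],s["wrist_torque"])
im,d=viewer.grab_frame("side"); cv2.imwrite("pics/s5.png",im); np.save("s5_d.npy",d)
im,d=viewer.grab_frame("scene"); cv2.imwrite("pics/sc5.png",cv2.resize(im[120:320,120:420],(750,500),interpolation=cv2.INTER_CUBIC)); np.save("sc5_d.npy",d)
E
```

```text
6.35 [ 0.4881977  -0.03052309  0.12086946] 0.09546380927100126 [-0.36645364  0.01595391 -1.89375471] [-0.02138601  0.08630663 -0.059034  ]
```

View pics/w5.png

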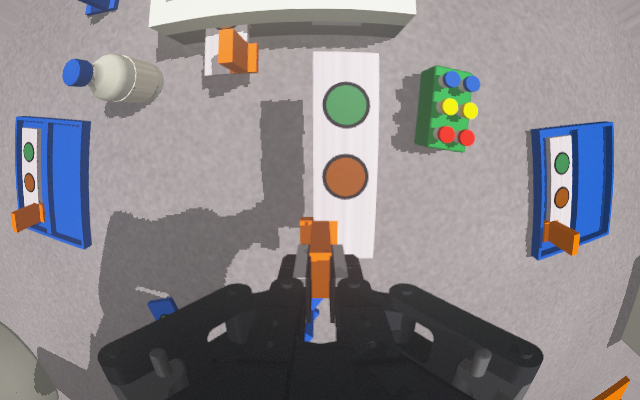

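View pics/sc5.png

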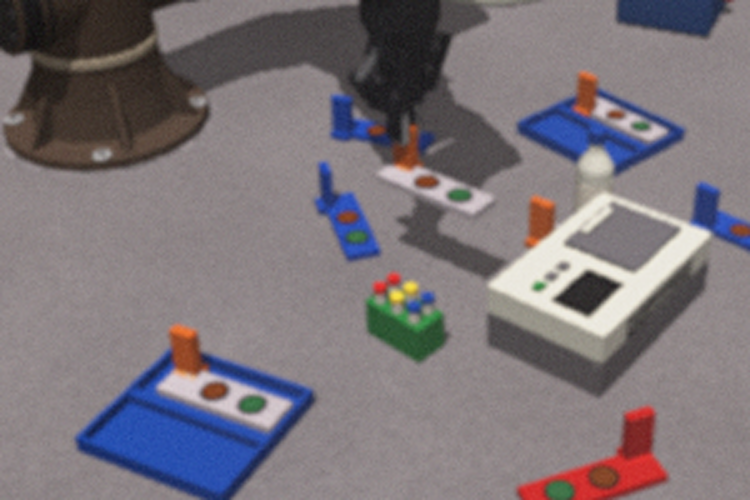

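Emit:
move_arm --pt "-0.003 -0.02 0.01" --pt "-0.009 -0.06 0.02" --pt "-0.015 -0.108 0.03" --pt "-0.022 -0.156 0.03" --pt "-0.028 -0.204 0.03" --pt "-0.035 -0.252 0.03" --pt "-0.04 -0.294 0.03" --pt "-0.044 -0.325 0.03" --turn '[0.02,0.045,0.07,0.1,0.13,0.16,0.18,0.19]'

```text
clock: 7.3
tcp_pos: [0.4427, -0.358, 0.1487]
orientation: [-0.705, -0.047, 0.706, -0.047]
contact_force: [0.3, 0.0, -0.9]
finger_gap: 0.099
```

Emit:
move_arm --pt "-0.002 -0.012 0" --pt "-0.003 -0.017 0" --pt "-0.003 -0.017 0" --pt "-0.003 -0.017 0" --turn '[0.006,0.006,0.006,0.006]'

```text
clock: 7.7
tcp_pos: [0.4408, -0.3712, 0.1497]
orientation: [-0.705, -0.05, 0.705, -0.049]
contact_force: [-0.8, 0.6, -0.5]
finger_gap: 0.1
```

```bash
python3 - <<'E'
from h import *
s=env.sense(); np.save("T6.npy",tool(s)); im,d=viewer.grab_frame("wrist"); cv2.imwrite("pics/w6.png",im); np.save("w6_d.npy",d)
print(s["clock"],s["tcp_pos"],s["finger_gap"],s["contact_force"]); y=tool(s)[:3,1]; print(np.degrees(np.arctan2(y[1],y[0])))
E
```

```text
7.7 [ 0.44075667 -0.37118289  0.14973126] 0.09981451401830693 [-0.82619756  0.56454906 -0.47776186]
-81.93915466231928
```

View pics/w6.png

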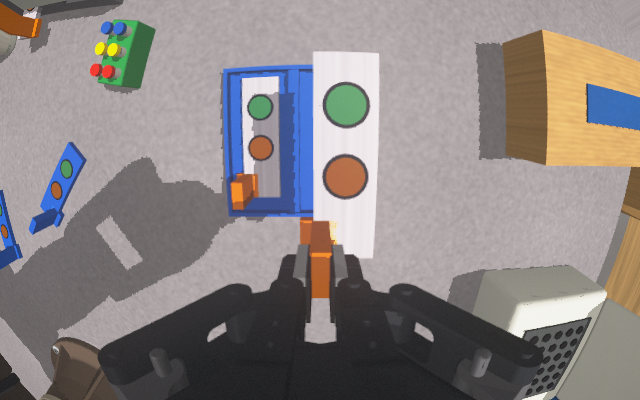

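```bash
python3 - <<'E'
from h import *
im=cv2.imread("pics/w6.png"); cv2.imwrite("pics/w6c.png",cv2.resize(im[55:235,210:390],(720,720)[:2],interpolation=cv2.INTER_CUBIC)[:600])
E
```

```text
(no output)
```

View pics/w6c.png

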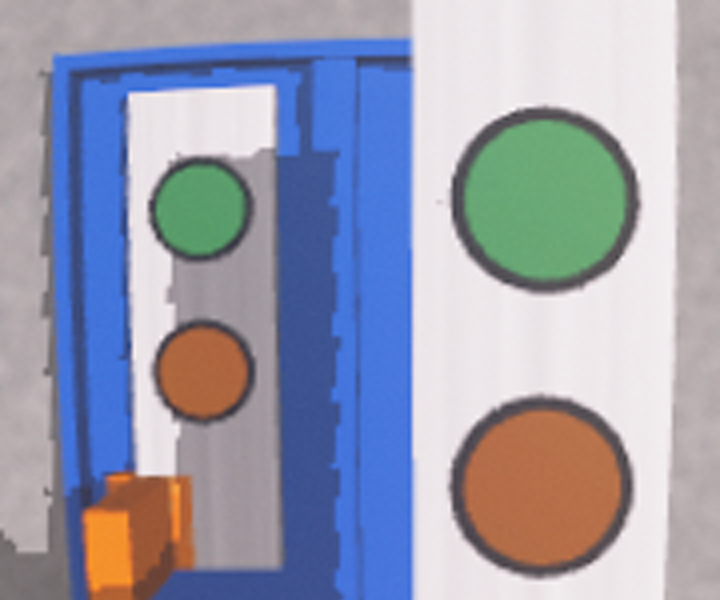

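```bash
python3 - <<'E'
from h import *
T=np.load("T6.npy"); im=cv2.imread("pics/w6.png")
TL=wonz(T,223.75,69.5,.016); BL=wonz(T,228.3,215.5,.016)
rt=wonz(T,210+357/4,55+70/4,.014); rb=wonz(T,210+357/4,55+590/4,.014)
tr=wonz(T,210+410/4,55+40/4,.016)
for a,b in [(BL,TL),(rb,rt),(TL,tr)]: print(np.linalg.norm(a-b),np.degrees(np.arctan2(*(b-a)[[1,0]])))
yaw=np.radians(np.degrees(np.arctan2(*(TL-BL)[[1,0]])))
for yaw in (yaw,np.arctan2(*(rt-rb)[[1,0]])):
    ex=np.array([np.cos(yaw),np.sin(yaw)]); ey=np.array([-ex[1],ex[0]])
    c1=TL[:2]-75*ex/1000-.069*ey; c2=(TL[:2]+BL[:2])/2-.069*ey; 
    c3y=(rt[:2]@ey+rb[:2]@ey)/2+.005
    print(np.degrees(yaw),"c",c1.round(4),c2.round(4),"y along ey",c1@ey,c3y)
    lane=(c2@ex)*ex+((c3y+c2@ey)/2-.035)*ey; print("lane",lane.round(4))
# held slider: edges & glass in hand; underside z ~ tcp-.0148, top +8mm
zt=T[2,3]-.0148+.008
for uv in [(210+545/4,55+200/4),(210+542/4,55+486/4),(313.5,51.5),(379,54),(373,258)]:
    w=wonz(T,*uv,zt); print((np.linalg.inv(T)@np.append(w,1)).round(4)[:3],w.round(4))
E
```

```text
0.1484701887919333 7.4979910680108945
0.12830539765511625 7.613881669690184
0.08664548013221265 -81.81217731307906
7.4979910680108945 c [ 0.4849 -0.3391] [ 0.4857 -0.339 ] y along ey -0.39943518796404803 -0.39962869019715375
lane [ 0.4902 -0.3738]
7.613881669690184 c [ 0.4851 -0.3392] [ 0.4858 -0.3389] y along ey -0.40046914846922693 -0.40052054467758236
lane [ 0.4905 -0.3737]
[ 0.0068  0.0142 -0.0789] [ 0.5208 -0.3742  0.1429]
[ 0.0068  0.0143 -0.039 ] [ 0.4814 -0.3799  0.1429]
[ 0.0068 -0.0036 -0.1089] [ 0.548  -0.3524  0.1429]
[ 0.0067  0.0323 -0.1085] [ 0.5527 -0.3879  0.1429]
[0.0068 0.0326 0.0114] [ 0.434  -0.4051  0.1429]
```

Emit:
move_arm --pt "-0.0003 0.0022 -0.01" --pt "-0.0003 0.0022 -0.03" --pt "-0.0003 0.0022 -0.055" --pt "-0.0003 0.0022 -0.08" --pt "-0.0003 0.0022 -0.1" --pt "-0.0003 0.0022 -0.108" --pt "-0.0003 0.0022 -0.11" --pt "-0.0003 0.0022 -0.11" --turn '[-0.008,-0.008,-0.008,-0.008,-0.008,-0.008,-0.008,-0.008]'

```text
clock: 8.55
tcp_pos: [0.4405, -0.3701, 0.0402]
orientation: [0.706, 0.047, -0.705, 0.047]
contact_force: [-0.2, 0.0, -1.0]
finger_gap: 0.1
```

```bash
python3 - <<'E'
from h import *
s=env.sense(); np.save("T7.npy",tool(s)); im,d=viewer.grab_frame("wrist"); cv2.imwrite("pics/w7.png",cv2.resize(im[30:280,200:420],(528,600),interpolation=cv2.INTER_CUBIC))
print(s["clock"],s["tcp_pos"],s["finger_gap"],s["contact_force"]); y=tool(s)[:3,1]; print(np.degrees(np.arctan2(y[1],y[0])))
im,d=viewer.grab_frame("side"); cv2.imwrite("pics/s7.png",cv2.resize(im[280:400,240:420],(780,520),interpolation=cv2.INTER_CUBIC))
E
```

```text
8.55 [ 0.44045962 -0.37008942  0.04021828] 0.10001352550694532 [-0.18320199  0.02724893 -0.99774502]
-82.43701646475661
```

View pics/w7.png

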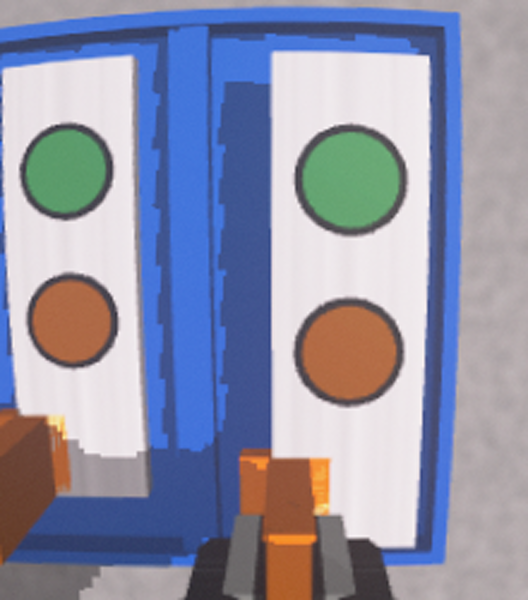

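View pics/s7.png

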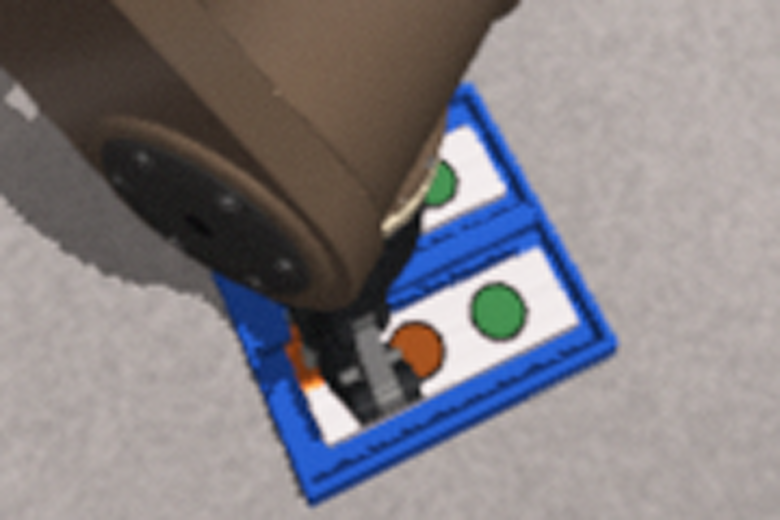

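Emit:
move_arm --pt "0 0.0015 -0.004" --pt "0 0.0015 -0.008" --pt "0 0.0015 -0.012" --pt "0 0.0015 -0.016" --pt "0 0.0015 -0.019" --pt "0 0.0015 -0.0205" --pt "0 0.0015 -0.0208" --pt "0 0.0015 -0.021" --turn '[0,0,0,0,0,0,0,0]'

```text
clock: 9.45
tcp_pos: [0.4402, -0.3687, 0.0192]
orientation: [-0.706, -0.047, 0.706, -0.047]
contact_force: [-1.7, 2.8, 5.8]
finger_gap: 0.098
```

```bash
python3 - <<'E'
from h import *
s=env.sense(); np.save("T8.npy",tool(s)); im,d=viewer.grab_frame("wrist"); cv2.imwrite("pics/w8.png",im);cv2.imwrite("pics/w8c.png",cv2.resize(im[30:280,200:420],(528,600),interpolation=cv2.INTER_CUBIC)); np.save("w8_d.npy",d)
print(s["clock"],s["tcp_pos"],s["finger_gap"],s["contact_force"],s["wrist_torque"])
E
```

```text
9.45 [ 0.44016926 -0.36869078  0.01918142] 0.09792069885768873 [-1.66332443  2.80698969  5.7725495 ] [0.26553344 0.39028106 0.03330765]
```

View pics/w8c.png

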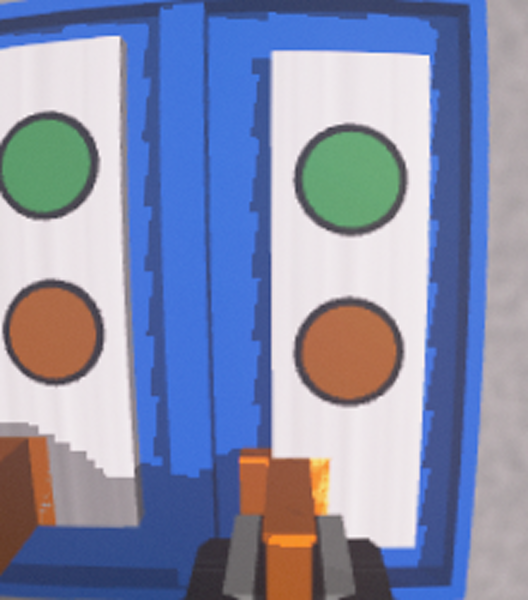

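The slider rests on the floor with about 6 N of contact, well inside the lane. I'll hold briefly, check its pose, then release.

```bash
cat >> h.py <<'E'
def wcloud(T,d):
    p=viewer.camera_params("wrist"); C=T@np.array(p["tool_from_camera"])
    v,u=np.mgrid[:400,:640]; ax=(u-p["cx"])/p["fx"]; ay=(v-p["cy"])/p["fy"]; r=np.hypot(ax,ay)+1e-9; k=np.tan(r)/r
    return np.stack([ax*k*d,ay*k*d,d],-1)@C[:3,:3].T+C[:3,3]
E
python3 - <<'E'
from h import *
T=np.load("T8.npy"); P=wcloud(T,np.load("w8_d.npy"))
f=lambda x,y:(int(200+x/2.4),int(30+y/2.4))
for nm,xy in dict(tip=(350,70),mid=(350,262),near=(375,530),tipL=(285,70),tipR=(420,70),floor=(240,200),stored=(80,240),rib=(190,300)).items():
    u,v=f(*xy); print(nm,np.median(P[v-1:v+2,u-1:u+2].reshape(-1,3),0).round(4))
E
```

```text
tip [ 0.5458 -0.3683  0.0122]
mid [ 0.5015 -0.3743  0.0124]
near [ 0.4372 -0.391   0.0126]
tipL [ 0.5435 -0.3538  0.0127]
tipR [ 0.5484 -0.3845  0.0131]
floor [ 0.5126 -0.3475  0.0045]
stored [ 0.4992 -0.3117  0.0125]
rib [ 0.4882 -0.3396  0.0146]
```

Emit:
move_arm --pt "0 0 0" --pt "0 0 0" --pt "0 0 0" --turn '[0,0,0]'

```text
clock: 9.8
tcp_pos: [0.4402, -0.3687, 0.0192]
orientation: [0.706, 0.047, -0.706, 0.047]
contact_force: [-3.1, 2.1, 6.0]
finger_gap: 0.098
```

The plate top is at z = 0.0122 to 0.0131, so it is flat on the floor. Releasing.

Emit:
move_arm --pt "0 0 0" --pt "0 0 0" --pt "0 0 0" --pt "0 0 0" --turn '[0,0,0,0]' --claw 160

```text
clock: 10.2
tcp_pos: [0.4403, -0.3687, 0.0188]
orientation: [0.706, 0.047, -0.706, 0.047]
contact_force: [0.8, -0.7, -0.2]
finger_gap: 0.373
```

Emit:
move_arm --pt "0 0 0.01" --pt "0 0 0.025" --pt "0 0 0.045" --pt "0 0 0.07" --pt "0 0.005 0.1" --pt "0.01 0.02 0.14" --pt "0.02 0.05 0.17" --pt "0.03 0.08 0.19" --turn '[0,0,0,0,0,0,0,0]'

```text
clock: 11.0
tcp_pos: [0.4706, -0.2882, 0.212]
orientation: [0.706, 0.045, -0.705, 0.047]
contact_force: [-0.3, 0.2, 0.6]
finger_gap: 0.374
```

```bash
python3 - <<'E'
from h import *
s=env.sense(); np.save("T9.npy",tool(s)); im,d=viewer.grab_frame("wrist"); cv2.imwrite("pics/w9.png",im); np.save("w9_d.npy",d)
print(s["clock"],s["tcp_pos"],s["finger_gap"],s["contact_force"])
E
```

```text
11.0 [ 0.47064759 -0.28823184  0.21196786] 0.37421555716080007 [-0.30318651  0.22913256  0.59205926]
```

View pics/w9.png

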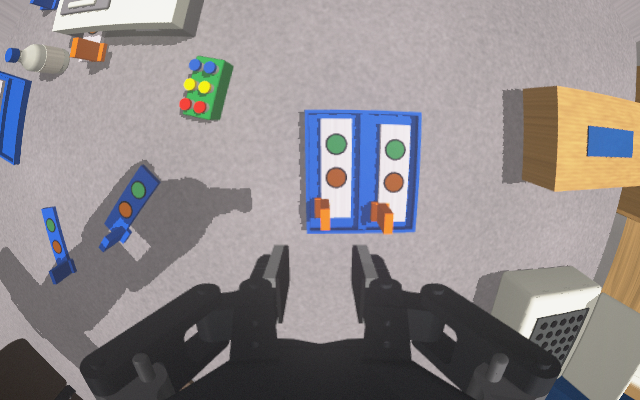

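```bash
python3 - <<'E'
from h import *
T=np.load("T9.npy"); im=cv2.imread("pics/w9.png")
H,S,V=cv2.split(cv2.cvtColor(im,cv2.COLOR_BGR2HSV))
m=((S>70)&(((H>45)&(H<85))|(H<=16))).astype(np.uint8); m[:100]=0; m[:, :300]=0; m[240:]=0; m[:,430:]=0
n,l,st,ce=cv2.connectedComponentsWithStats(m)
for i in range(1,n):
    if st[i,4]>60: print(st[i],ce[i].round(1),wonz(T,*ce[i],.012).round(4))
cs=[wonz(T,*p,.016) for p in [(304.5,110.5),(420.5,113),(414.5,232),(307,233)]]
print(np.round(cs,4)); c=np.mean(cs,0); ex=(cs[0]+cs[1]-cs[2]-cs[3])[:2]; ex/=np.linalg.norm(ex); ey=np.array([-ex[1],ex[0]]); print(c,np.degrees(np.arctan2(ex[1],ex[0])),"lane",c[:2]-.035*ey, [np.linalg.norm(cs[i]-cs[(i+1)%4]).round(4) for i in range(4)])
np.save("Ltray.npy",np.array([*(c[:2]-.035*ey),*ex]))
E
```

```text
[327 135  19  19 277] [335.9 143.6] [ 0.5163 -0.3015  0.012 ]
[387 141  17  18 251] [394.9 149.3] [ 0.5202 -0.3727  0.012 ]
[327 168  19  19 281] [335.8 177.2] [ 0.4765 -0.307   0.012 ]
[385 173  18  19 260] [393.4 182.1] [ 0.4803 -0.3779  0.012 ]
[315 198  15  32 395] [322.6 212.3] [ 0.431  -0.2973  0.012 ]
[371 202  23  33 550] [382.5 216.3] [ 0.4355 -0.3723  0.012 ]
[[ 0.55   -0.2603  0.016 ]
 [ 0.5689 -0.396   0.016 ]
 [ 0.4212 -0.4175  0.016 ]
 [ 0.403  -0.2814  0.016 ]]
[ 0.48578566 -0.33881229  0.016     ] 8.21882531614626 lane [ 0.49078906 -0.37345282] [np.float64(0.137), np.float64(0.1493), np.float64(0.1373), np.float64(0.1485)]
```

The left slider's plate centre is at (0.490,-0.3766) and the lane centre at (0.491,-0.3735), so it is about 3 mm off as intended. Now the right-hand slider.

Emit:
move_arm --pt "0.012 0.025 0" --pt "0.03 0.066 0" --pt "0.049 0.107 0" --pt "0.068 0.148 0" --pt "0.087 0.189 0" --pt "0.106 0.23 -0.01" --pt "0.124 0.271 -0.03" --pt "0.138 0.302 -0.045" --turn '[-0.02,-0.05,-0.08,-0.11,-0.14,-0.17,-0.19,-0.19]'

```text
clock: 11.85
tcp_pos: [0.6086, 0.0158, 0.1638]
orientation: [0.707, -0.02, -0.707, -0.02]
contact_force: [0.1, -0.2, -0.1]
finger_gap: 0.374
```

Emit:
move_arm --pt "0.004 0.01 -0.02" --pt "0.004 0.01 -0.045" --pt "0.004 0.01 -0.05" --pt "0.004 0.01 -0.05" --turn '[0,0,0,0]' --claw 150

```text
clock: 12.25
tcp_pos: [0.612, 0.0232, 0.1139]
orientation: [-0.706, 0.021, 0.707, 0.021]
contact_force: [-0.6, 0.9, 0.8]
finger_gap: 0.412
```

```bash
python3 - <<'E'
from h import *
s=env.sense(); np.save("T10.npy",tool(s)); im,d=viewer.grab_frame("wrist"); cv2.imwrite("pics/w10.png",im)
cv2.imwrite("pics/w10c.png",cv2.resize(im[150:350,220:420],(600,600),interpolation=cv2.INTER_CUBIC))
print(s["clock"],s["tcp_pos"],s["finger_gap"],s["contact_force"]); y=tool(s)[:3,1]; print(np.degrees(np.arctan2(y[1],y[0])))
E
```

```text
12.25 [0.61195802 0.0231543  0.11392892] 0.41233066053100703 [-0.63909835  0.89564158  0.82549121]
-93.34133727595271
```

View pics/w10c.png

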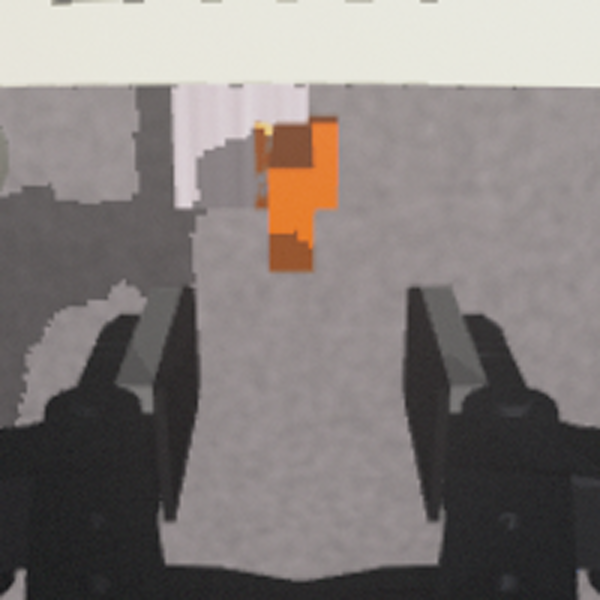

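```bash
python3 - <<'E'
from h import *
T=np.load("T10.npy")
for v in (167,219,271):
    w=wonz(T,220+291.5/3,150+v/3,.083); print(w.round(4),(np.linalg.inv(T)@np.append(w,1)).round(4)[:3])
print(env.sense()["tcp_pos"])
w=[wonz(T,220+x/3,150+86/3,.07) for x in (20,580)]; print("front yaw",np.degrees(np.arctan2(w[1][1]-w[0][1],w[1][0]-w[0][0]))+90)
E
```

```text
[0.6271 0.0242 0.083 ] [ 0.0309 -0.002  -0.0151]
[0.6152 0.0249 0.083 ] [ 0.0309 -0.002  -0.0032]
[0.6028 0.0257 0.083 ] [ 0.0309 -0.002   0.0093]
[0.61245473 0.02292045 0.11479198]
front yaw -3.295784484087932
```

Emit:
move_arm --pt "0.002 0.0019 -0.015" --pt "0.002 0.0019 -0.035" --pt "0.002 0.0019 -0.053" --pt "0.002 0.0019 -0.064" --pt "0.002 0.0019 -0.0695" --pt "0.002 0.0019 -0.0695" --pt "0.002 0.0019 -0.0695" --turn '[0,0,0,0,0,0,0]'

```text
clock: 13.0
tcp_pos: [0.6146, 0.0251, 0.045]
orientation: [0.707, -0.021, -0.706, -0.021]
contact_force: [-0.3, -0.3, 0.6]
finger_gap: 0.41
```

Emit:
move_arm --pt "0 0 0" --pt "0 0 0" --pt "0 0 0" --pt "0 0 0" --pt "0 0 0" --turn '[0,0,0,0,0]' --claw 255 --squeeze 20

```text
clock: 13.5
tcp_pos: [0.6144, 0.0251, 0.0451]
orientation: [0.707, -0.021, -0.707, -0.021]
contact_force: [-2.0, -0.3, 6.3]
finger_gap: 0.108
```

```bash
python3 - <<'E'
from h import *
s=env.sense(); im,d=viewer.grab_frame("wrist"); 
print(s["clock"],s["tcp_pos"],s["finger_gap"],s["contact_force"],s["wrist_torque"])
cv2.imwrite("pics/w11c.png",cv2.resize(im[150:350,220:420],(600,600),interpolation=cv2.INTER_CUBIC))
E
```

```text
13.5 [0.61442947 0.02514848 0.04505277] 0.1079539338700594 [-2.04510674 -0.25925054  6.29823855] [ 0.01086934  0.15681771 -0.00109731]
```

View pics/w11c.png

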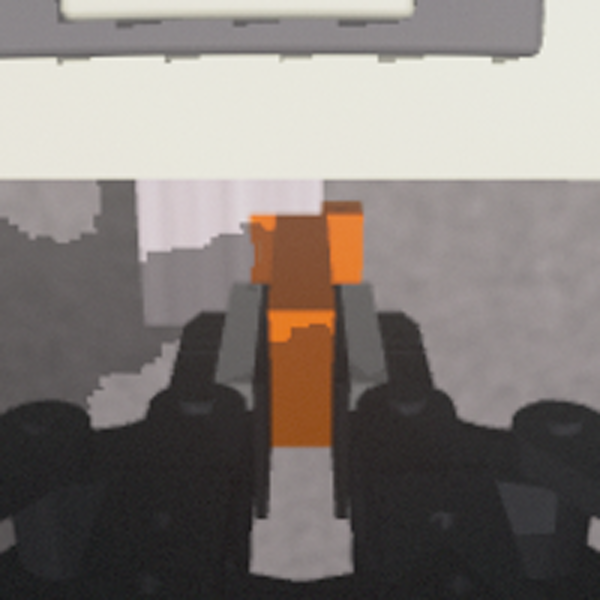

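Gripped squarely, with a low lateral force. Drawing it out the same way.

Emit:
move_arm --pt "0 0 0.0003" --pt "0 0 0.0005" --pt "-0.002 0.0001 0.0005" --pt "-0.006 0.0003 0.0005" --pt "-0.012 0.0007 0.0005" --pt "-0.018 0.001 0.0005" --pt "-0.02 0.0011 0.0005" --turn '[0,0,0,0,0,0,0]' --claw 255 --squeeze 60

```text
clock: 14.25
tcp_pos: [0.5935, 0.0263, 0.045]
orientation: [-0.707, 0.021, 0.707, 0.021]
contact_force: [1.0, 0.5, 2.3]
finger_gap: 0.095
```

Emit:
move_arm --pt "-0.01 0.0006 0" --pt "-0.022 0.0013 0" --pt "-0.036 0.0021 0" --pt "-0.05 0.0029 0" --pt "-0.064 0.0037 0" --pt "-0.077 0.0044 0" --pt "-0.086 0.0049 0" --pt "-0.09 0.0051 0" --turn '[0,0,0,0,0,0,0,0]'

```text
clock: 15.05
tcp_pos: [0.5027, 0.0315, 0.0447]
orientation: [-0.706, 0.021, 0.707, 0.021]
contact_force: [-0.2, 0.1, -1.4]
finger_gap: 0.1
```

```bash
python3 - <<'E'
from h import *
s=env.sense(); np.save("T12.npy",tool(s)); im,d=viewer.grab_frame("wrist"); cv2.imwrite("pics/w12.png",im)
print(s["clock"],s["tcp_pos"],s["finger_gap"],s["contact_force"],s["wrist_torque"])
E
```

```text
15.05 [0.50268222 0.0315212  0.04468322] 0.09969676257819673 [-0.18224922  0.05179948 -1.44330077] [-0.01955378  0.06578397 -0.00298641]
```

View pics/w12.png

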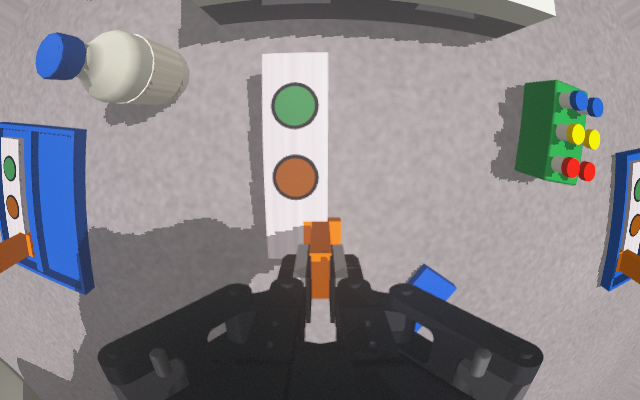

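```bash
python3 - <<'E'
from h import *
T=np.load("T1.npy")
cs=[wonz(T,*p,.016) for p in [(78,183),(153.5,196),(154.5,292.5),(86,281)]]
print(np.round(cs,4),np.mean(cs,0).round(4),[np.linalg.norm(cs[i]-cs[(i+1)%4]).round(4) for i in range(4)])
ex=(cs[0]+cs[1]-cs[2]-cs[3])[:2]; ex/=np.linalg.norm(ex); ey=np.array([-ex[1],ex[0]]); yaw=np.arctan2(ex[1],ex[0]); c=np.mean(cs,0)[:2]
lane=c-.035*ey; tcp=lane-.0487*ex-.0143*ey  # right slider: fin at y -14 
print("yaw",np.degrees(yaw),"lane",lane,"tcp",tcp)
# held slider
T=np.load("T12.npy"); zt=T[2,3]-.0148+.008
for uv in [(262.5,53.5),(327.5,53),(295,105),(295.5,177)]: print((np.linalg.inv(T)@np.append(wonz(T,*uv,zt),1)).round(4)[:3])
E
```

```text
[[0.6241 0.3488 0.016 ]
 [0.5942 0.2096 0.016 ]
 [0.4468 0.2479 0.016 ]
 [0.4591 0.3925 0.016 ]] [0.5311 0.2997 0.016 ] [np.float64(0.1423), np.float64(0.1523), np.float64(0.1452), np.float64(0.1706)]
yaw -14.707776770543505 lane [0.52216821 0.26585327] tcp [0.47143333 0.26438624]
[ 0.0066 -0.0317 -0.1086]
[ 0.0066  0.0039 -0.108 ]
[ 0.0066 -0.0137 -0.0788]
[ 0.0067 -0.0139 -0.0387]
```

Emit:
move_arm --pt "0 0 0.005" --pt "0 0 0.02" --pt "0 0 0.045" --pt "-0.005 0 0.075" --pt "-0.01 0 0.105" --pt "-0.015 0 0.12" --pt "-0.015 0 0.125" --pt "-0.015 0 0.125" --turn '[0,0,0,0,0,0,0,0]'

```text
clock: 15.9
tcp_pos: [0.4897, 0.0313, 0.1704]
orientation: [0.707, -0.021, -0.706, -0.021]
contact_force: [0.1, 0.0, -1.1]
finger_gap: 0.096
```

Emit:
move_arm --pt "-0.002 0.015 0" --pt "-0.004 0.05 0" --pt "-0.007 0.09 0" --pt "-0.01 0.13 0" --pt "-0.013 0.17 0" --pt "-0.016 0.205 0" --pt "-0.017 0.222 0" --pt "-0.017 0.226 0" --turn '[-0.01,-0.03,-0.055,-0.085,-0.115,-0.145,-0.165,-0.165]'

```text
clock: 16.7
tcp_pos: [0.4718, 0.259, 0.1685]
orientation: [-0.702, 0.078, 0.703, 0.078]
contact_force: [1.9, -0.5, -1.9]
finger_gap: 0.101
```

Emit:
move_arm --pt "0 0 0" --pt "0 0 0" --pt "0 0 0" --turn '[0,0,0]'

```text
clock: 17.0
tcp_pos: [0.4724, 0.2564, 0.1697]
orientation: [-0.703, 0.079, 0.703, 0.079]
contact_force: [0.3, -0.4, -1.3]
finger_gap: 0.095
```

```bash
python3 - <<'E'
from h import *
s=env.sense(); np.save("T13.npy",tool(s)); im,d=viewer.grab_frame("wrist"); cv2.imwrite("pics/w13.png",im)
cv2.imwrite("pics/w13c.png",cv2.resize(im[60:250,190:390],(632,600),interpolation=cv2.INTER_CUBIC))
print(s["clock"],s["tcp_pos"],s["finger_gap"],s["contact_force"]); y=tool(s)[:3,1]; print(np.degrees(np.arctan2(y[1],y[0])))
E
```

```text
17.0 [0.47241797 0.25642747 0.16972423] 0.09505707486460101 [ 0.31884898 -0.44179826 -1.30242452]
-102.84385141558391
```

View pics/w13.png

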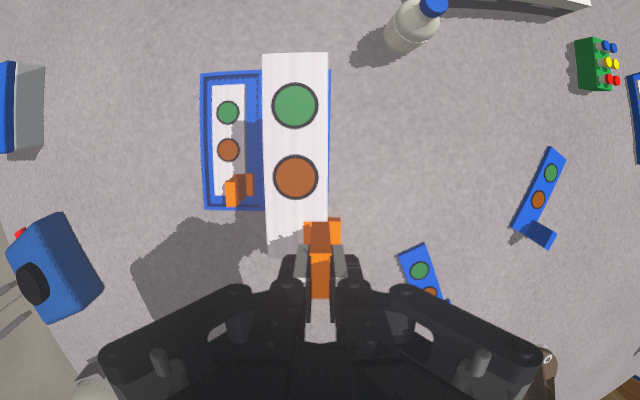

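View pics/w13c.png

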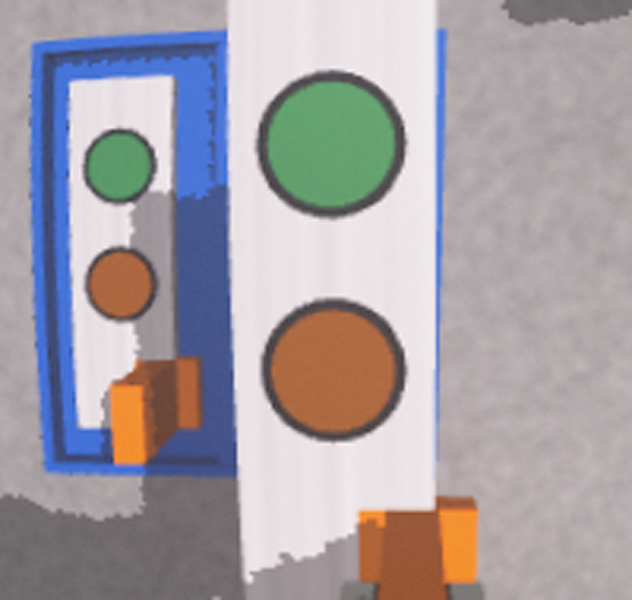

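```bash
python3 - <<'E'
from h import *
T=np.load("T13.npy"); f=lambda x,y:(190+x/3.16,60+y/3.16)
TL,BL,TR=[wonz(T,*f(*p),.016)[:2] for p in [(33,45),(45,472),(446,29)]]
print(np.linalg.norm(TL-BL),np.linalg.norm(TL-TR))
y1=np.arctan2(*(TL-BL)[::-1]); y2=np.arctan2(*(TL-TR)[::-1])-np.pi/2; print(np.degrees([y1,y2]))
# stored glasses yaw
g,r=[wonz(T,*f(*p),.012)[:2] for p in [(119.5,165.5),(121,284)]]; y3=np.arctan2(*(g-r)[::-1]); print(np.degrees(y3),np.linalg.norm(g-r)); stored=r+.25*(g-r)
yaw=(y1+y2+y3)/3; ex=np.array([np.cos(yaw),np.sin(yaw)]); ey=np.array([-ex[1],ex[0]])
c=BL/2+TR/2; c2=(TL+BL)/2-.069*ey
print("c",c,c2,"stored-.035ey",stored-.035*ey)
lane=(c+c2)/2-.035*ey; print("yaw",np.degrees(yaw),"lane",lane)
for sh in (0,.003):
    tgt=lane+sh*ey; print("tcp for shift",sh,tgt-.0486*ex-.0139*ey)
E
```

```text
0.14877611040808006 0.137606168552187
[-14.1483495  -13.48280796]
-14.009868123155215 0.04020239746550092
c [0.53409842 0.30331819] [0.53358735 0.30323993] stored-.035ey [0.53572985 0.3063988 ]
yaw -13.880341860695463 lane [0.52544656 0.2693011 ]
tcp for shift 0 [0.47493119 0.26746589]
tcp for shift 0.003 [0.47565088 0.27037829]
```

Emit:
move_arm --pt "0.0031 0.0136 -0.01" --pt "0.0031 0.0136 -0.035" --pt "0.0031 0.0136 -0.065" --pt "0.0031 0.0136 -0.095" --pt "0.0031 0.0136 -0.117" --pt "0.0031 0.0136 -0.126" --pt "0.0031 0.0136 -0.129" --pt "0.0031 0.0136 -0.129" --turn '[-0.018,-0.018,-0.018,-0.018,-0.018,-0.018,-0.018,-0.018]'

```text
clock: 17.85
tcp_pos: [0.4757, 0.2709, 0.0414]
orientation: [0.702, -0.085, -0.702, -0.085]
contact_force: [-0.6, -1.5, -1.7]
finger_gap: 0.097
```

Emit:
move_arm --pt "0 0 0" --turn '[0]'

```text
clock: 17.95
tcp_pos: [0.4759, 0.2711, 0.042]
orientation: [0.702, -0.085, -0.701, -0.085]
contact_force: [-0.4, 0.3, -2.0]
finger_gap: 0.1
```

```bash
python3 - <<'E'
from h import *
s=env.sense(); np.save("T14.npy",tool(s)); im,d=viewer.grab_frame("wrist"); cv2.imwrite("pics/w14.png",im)
cv2.imwrite("pics/w14c.png",cv2.resize(im[30:280,200:420],(528,600),interpolation=cv2.INTER_CUBIC))
print(s["clock"],s["tcp_pos"],s["finger_gap"],s["contact_force"]); y=tool(s)[:3,1]; print(np.degrees(np.arctan2(y[1],y[0])))
E
```

```text
17.95 [0.47587566 0.27110408 0.04196569] 0.10040755856555665 [-0.38157987  0.26306056 -1.95349704]
-103.82787019593327
```

View pics/w14c.png

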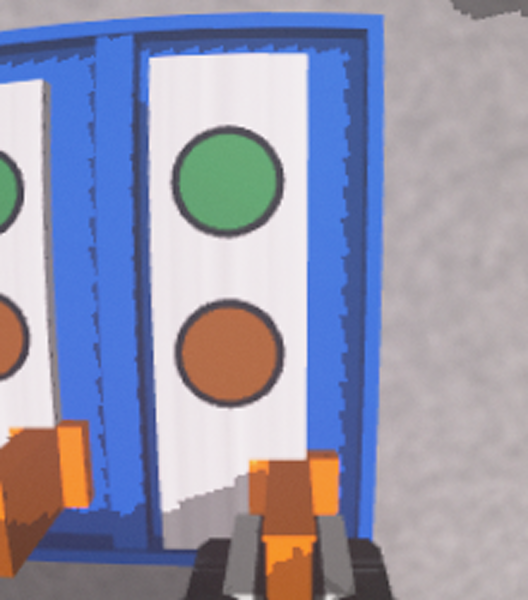

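It is in line with the lane, with margin on both sides. Lowering gently.

Emit:
move_arm --pt "0 -0.001 -0.004" --pt "0 -0.001 -0.008" --pt "0 -0.001 -0.012" --pt "0 -0.001 -0.016" --pt "0 -0.001 -0.019" --pt "0 -0.001 -0.021" --pt "0 -0.001 -0.022" --pt "0 -0.001 -0.0227" --turn '[0,0,0,0,0,0,0,0]'

```text
clock: 18.8
tcp_pos: [0.4753, 0.27, 0.0192]
orientation: [0.702, -0.085, -0.702, -0.085]
contact_force: [-7.0, -3.5, 23.8]
finger_gap: 0.098
```

```bash
python3 - <<'E'
from h import *
s=env.sense(); T=tool(s); im,d=viewer.grab_frame("wrist"); cv2.imwrite("pics/w15.png",im);cv2.imwrite("pics/w15c.png",cv2.resize(im[30:280,200:420],(528,600),interpolation=cv2.INTER_CUBIC))
print(s["clock"],s["tcp_pos"],s["finger_gap"],s["contact_force"],s["wrist_torque"])
P=wcloud(T,d); f=lambda x,y:(int(200+x/2.4),int(30+y/2.4))
for nm,xy in dict(tip=(229,80),tipL=(165,80),tipR=(295,80),mid=(229,262),near=(185,530)).items():
    u,v=f(*xy); print(nm,np.median(P[v-1:v+2,u-1:u+2].reshape(-1,3),0).round(4))
E
```

```text
18.8 [0.47526232 0.26998145 0.01924714] 0.09840183085277623 [-7.0423201  -3.48380499 23.76203537] [-0.5885072   1.05119044 -0.01002413]
tip [0.5779 0.259  0.013 ]
tipL [0.5819 0.2732 0.013 ]
tipR [0.5742 0.2447 0.0127]
mid [0.5369 0.2691 0.0129]
near [0.4758 0.2968 0.0128]
```

View pics/w15c.png

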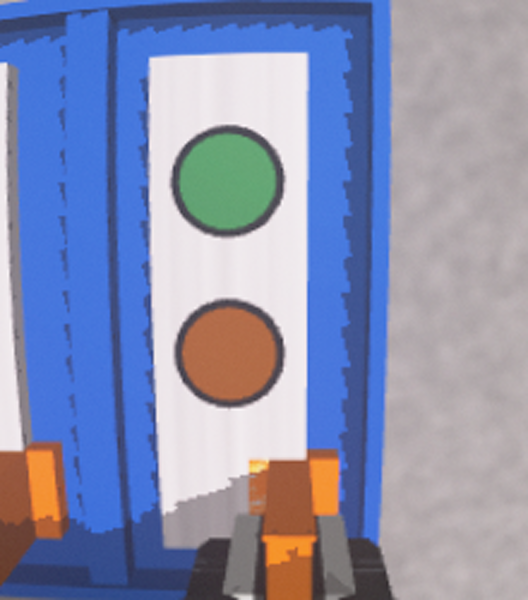

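It is flat on the floor but pressing at 24 N, so I'll ease up half a millimetre, hold, then release.

Emit:
move_arm --pt "0 0 0.0003" --pt "0 0 0.0006" --pt "0 0 0.0006" --pt "0 0 0.0006" --turn '[0,0,0,0]'

```text
clock: 19.25
tcp_pos: [0.4753, 0.27, 0.0193]
orientation: [0.702, -0.085, -0.702, -0.085]
contact_force: [-3.3, -1.9, 8.5]
finger_gap: 0.097
```

Emit:
move_arm --pt "0 0 0" --pt "0 0 0" --pt "0 0 0" --pt "0 0 0" --turn '[0,0,0,0]' --claw 160

```text
clock: 19.65
tcp_pos: [0.4754, 0.27, 0.0187]
orientation: [-0.702, 0.085, 0.702, 0.085]
contact_force: [0.6, -0.2, 0.2]
finger_gap: 0.371
```

Emit:
move_arm --pt "0 0 0.01" --pt "0 0 0.025" --pt "0 0 0.045" --pt "0 0 0.07" --pt "0 0 0.1" --pt "0 -0.01 0.14" --pt "0 -0.03 0.17" --pt "0 -0.04 0.19" --turn '[0,0,0,0,0,0,0,0]'

```text
clock: 20.45
tcp_pos: [0.4755, 0.2292, 0.2118]
orientation: [0.703, -0.085, -0.701, -0.085]
contact_force: [0.3, 0.5, -0.1]
finger_gap: 0.371
```

```bash
python3 - <<'E'
from h import *
s=env.sense(); T=tool(s); np.save("T16.npy",T); im,d=viewer.grab_frame("wrist"); cv2.imwrite("pics/w16.png",im); np.save("w16_d.npy",d)
print(s["clock"],s["tcp_pos"],s["finger_gap"],s["contact_force"])
for n in ("side","scene"):
    im,d=viewer.grab_frame(n); cv2.imwrite(f"pics/{n}16.png",im); np.save(f"{n}16_d.npy",d)
E
```

```text
20.45 [0.47546361 0.22918407 0.21184642] 0.37129828083888916 [ 0.34331195  0.47169825 -0.08019336]
```

View pics/w16.png

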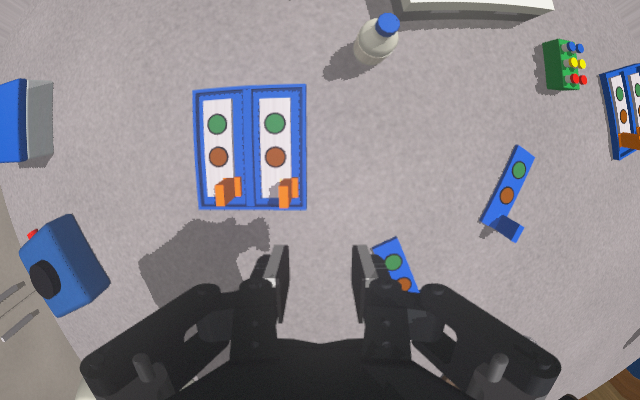

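View pics/side16.png

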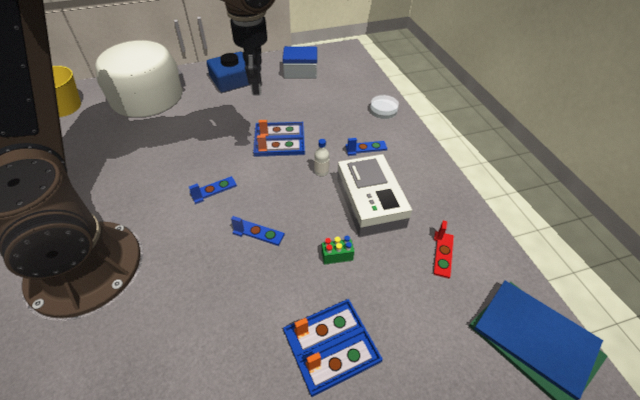

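```bash
python3 - <<'E'
from h import *
T=np.load("T16.npy"); im=cv2.imread("pics/w16.png"); P=wcloud(T,np.load("w16_d.npy"))
H,S,V=cv2.split(cv2.cvtColor(im,cv2.COLOR_BGR2HSV))
m=((S>70)&(((H>45)&(H<85))|(H<=16))).astype(np.uint8); m[:80]=0; m[:, :190]=0; m[215:]=0; m[:,310:]=0
n,l,st,ce=cv2.connectedComponentsWithStats(m); G={}
for i in range(1,n):
    if st[i,4]>60: print(st[i],wonz(T,*ce[i],.012).round(4)); 
cs=[wonz(T,*p,.016) for p in [(192.5,90.5),(305.5,84.5),(306.5,209),(199,209.5)]]
c=np.mean(cs,0)[:2]; ex=(cs[0]+cs[1]-cs[2]-cs[3])[:2]; ex/=np.linalg.norm(ex); ey=np.array([-ex[1],ex[0]])
print("lane",c-.035*ey,np.degrees(np.arctan2(ex[1],ex[0])))
rows=[wonz(T,*ce[i],.012)[:2] for i in range(1,n) if st[i,4]>60 and 255<ce[i][0]<288 and ce[i][1]<170]
g,r=rows[0],rows[1]; mid=r+.25*(g-r); q=mid-(c-.035*ey); print("plate mid",mid,"in lane",q@ex,q@ey)
for uv in [(275,105),(275,140),(265,190),(262,105),(288,105)]: print(uv,P[uv[1],uv[0]].round(4))
# bottle/rack/stored shift, first vs last
for nme in ("side","scene"):
    a=cv2.imread(f"pics/{nme}0.png");b=cv2.imread(f"pics/{nme}16.png")
    dd=cv2.absdiff(cv2.GaussianBlur(a,(5,5),0),cv2.GaussianBlur(b,(5,5),0)).max(2)
    for k,(x,y,w,h) in (dict(bottle=(312,138,20,40),rack=(318,234,40,32)) if nme=="side" else dict(rack=(264,228,38,38))).items(): print(nme,k,"max diff",dd[y:y+h,x:x+w].max(), "mean",dd[y:y+h,x:x+w].mean().round(2))
E
```

```text
[208 115  18  19 244] [0.5737 0.3336 0.012 ]
[265 114  19  19 276] [0.5548 0.2651 0.012 ]
[266 147  19  20 282] [0.5158 0.2746 0.012 ]
[210 148  17  18 251] [0.5347 0.3434 0.012 ]
[214 177  28  29 583] [0.4916 0.3443 0.012 ]
[278 178  20  30 474] [0.4715 0.2715 0.012 ]
lane [0.52525557 0.26920074] -13.842034807933791
plate mid [0.52554491 0.27224623] in lane -0.00044768433990344285 0.003026275484749982
(275, 105) [0.5751 0.259  0.0126]
(275, 140) [0.535  0.2693 0.013 ]
(265, 190) [0.4799 0.2971 0.0134]
(262, 105) [0.5793 0.2738 0.0128]
(288, 105) [0.5711 0.2442 0.013 ]
side bottle max diff 71 mean 16.35
side rack max diff 18 mean 13.86
scene rack max diff 8 mean 4.06
```

```bash
python3 - <<'E'
from h import *
for n in ("side0","side16"):
    im=cv2.imread(f"pics/{n}.png"); d=np.load(f"{n}_d.npy"); P=cloud("side",d); H,S,V=cv2.split(cv2.cvtColor(im,cv2.COLOR_BGR2HSV))
    m=(H>=105)&(H<=125)&(S>150); m[:135]=0;m[150:]=0;m[:,:312]=0;m[:,332:]=0
    v,u=np.nonzero(m); print(n,"bottle cap px",u.mean().round(2),v.mean().round(2))
print(env.sign_off())
E
```

```text
side0 bottle cap px 321.58 142.47
side16 bottle cap px 321.58 142.47
the job is handed in; nothing more can be done
None
```

Both sliders are out of the reader and lying flat in the trays of their own hand. I handed the job in at about 20.6 s; the sign-off gives no verdict.

- **Which slider was where:** the left-hand slider was in the right channel and the right-hand one in the left channel. I gripped each by its fin and drew it straight out along the reader's axis. Contact force on the tool stayed around 1–2.5 N at the two readings taken on each draw.
- **Placing:** each slider was lowered onto the lane floor in the fingers before release. The right-hand one pressed at 24 N on touchdown. I eased it to about 8 N before opening.
- **Left-hand slider:** about 0.5 mm along and 3 mm across from the lane centre. Its plate top measured 12–13 mm above the table just before release (12 mm expected). I did not re-measure its height after letting go.
- **Right-hand slider:** about 0.4 mm along and 3 mm across from the lane centre. Its plate top measured 12.6–13.4 mm after release.
- **Bottle, rack and stored sliders:** the bottle's cap is at the same pixel before and after. The stored sliders and rack look unmoved in the last pictures. An image difference did show brightness changes around the bottle and rack; I put those down to lighting and shadow.
- **Robot:** the gripper ended open and clear, with no load on it.

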